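# Bolt the lid of the sample transfer case

## Robot

A 6-joint arm with a two-finger parallel gripper is mounted at the origin on the work surface. World frame = base frame: x ahead of the robot, y to its left, z up, the work surface at z = 0. Lengths are in mm, angles in rad, forces in N, time in s.
With the tool pointing down it reaches from about 300 to 1000 mm from the base axis. Payload 5.1 kg.
Tool frame: the origin (TCP) lies on the mounting face of the last link; the fingertips stand 190 mm ahead of it and the grasp point (between the pads) lies 171 mm ahead of it; z points along the fingers, y is the direction in which the jaws open and shut (so a half turn about z gives the same grasp; the last joint's range is limited). The gripper opens to 95 mm and grips with 3 to 60 N. Pads are 20 mm wide; open, the fingers measure 119 mm over their backs; the gripper's body (75 mm by 180 mm) begins 59 mm behind the grasp point.
Start: joints at [1.174, 0.124, 1.65, -0, 1.367, -0.083], TCP at [200.66, 618.241, 404.756] pointing down, gripper open.
Joint ranges: [-2.61, 2.61], [-1.02, 2.33], [0.03, 2.71], [-1.35, 4.49], [0.32, 2.68], [-2.91, 2.91]. Speed limits (rad/s): [2.57, 2.57, 3.14, 3.14, 3.14, 3.14].

## Interface

Orientations are given as [roll, pitch, yaw] about the fixed x, y, z axes, in that order (R = Rz(yaw) Ry(pitch) Rx(roll)).
In Python, from bench import get_obs, camera, hand_in gives the robot as it stands. The module is installed in compiled form; this text tells all that it offers.
- The arm moves only by the tool drive_tool, never from a script. Its argument "commands" is a list that holds one entry, the list of rows, each a list of 7 numbers: the turn, a rotation vector about the tool's x, y, z in rad, then the shift along the tool's x, y, z in mm, then the closure, from -1 (fully open) to 1 (shut). A call has 1 to 12 rows; each row shifts and turns the pose as measured when the row begins, along the tool's axes as they then stand; what a row does not reach is not made up. A row lasts 1/10 s, in which the tool goes at most 50 mm and 8.59 degrees, less where a joint would pass 70% of its speed; a pose out of reach is approached as far as the arm can. A call with a gripper value outside its range is refused whole. The fingers move at their own pace and stop on an object; "newtons" is the grip in N (left out, the last holds). Time passes only in rows, so rows that do not move let the fingers close. It gives the time, the measured TCP pose, the force and the opening at its end, in the units of the state.
- get_obs(): the state, without advancing time (a new reading comes with each control period).
- camera(name): name is "scene" or "side" or "wrist"; returns a dict with "img" (400x640x3 uint8, blue, green, red), "fx", "fy", "cx", "cy" (pixels), "R" (3x3) and "t" (3): a world point X has camera coordinates R X + t. Camera axes: x right, y down, z forward; pixel columns grow to the right and rows downward; lengths in mm; the calibration is good to about 2 mm. A picture is of the moment at which its call begins. There is no depth.
- hand_in(): hands the job in, once; it reports no verdict.
The state is a dict: "time": time; "joint_positions": joint angles; "qvel": joint speeds; "tau": joint torques, N m; "position": TCP position; "ee_rot": TCP orientation; "wrist_force": force on the tool from outside, world axes, zero at the start; "moment": the same for the moment, N m; "finger_gap": finger opening in mm.
Only numpy, scipy, OpenCV 4.12 (cv2) and the standard library are available. Lean on these libraries where they do the work, as an engineer would, in place of code of your own. Each camera call takes 0.05 s, during which the arm holds its last target. There are 200 camera calls.

## Task

The transfer case is about to go out through the hatch: bolt its lid. With one fingertip press the sprung catch plate fully down and keep it down while the other fingertip pushes the bolt by its thumb tab fully home into the keeper; only when the bolt is home let the catch spring up so that it locks the bolt, and take the hand clear. Touch and push only: do not lift the lid, shove the case or disturb the labware beside it.

Things in the scene. Friction and masses are not known exactly. Their poses are not given: they have to be found in the camera images.
- transfer_case: Aluminium sample transfer case, 240 x 300 x 130 mm (x, y, z), 5.5 kg with its lid, loose on rubber feet on the bench. Origin at the centre of its underside, z up; lid hinges along its +x side, keeper on its -x side; the flat lid top is 130 mm above the origin. Below, x and y are in the case's axes from this origin; heights are above the lid top.
- bolt_guides (a point): Point on the lid top at the case's x = 0, y = 0, axes as the case's. The bolt, a flat steel bar 14 mm wide with its top at height 21 mm, slides along x on the line y = 0 through two guide staples 12 mm long (x), 33 mm wide, tops at 28 mm, centred at x = -106 and +11 mm. Between them only the bolt's tab and the catch stand higher than 21 mm.
- keeper (a point): Middle of the keeper, a steel staple on the case's front wall at x = -136 mm, y = 0; 10 mm thick (x), 33 mm wide, top at height 29 mm. The bolt shoots to -x through it. Axes as the case's.
- bolt_tab (a point): Centre of the push face (+x face) of the bolt's upright steel thumb tab: 28 mm wide (y), 8 mm thick (x), from height 21 to 50 mm. Point at height 40 mm, y = 0, at x = -46 mm with the bolt withdrawn, -82 mm when home. Axes as the case's: push towards -x from behind the +x face, where 51 mm along x is free up to the rear guide staple.
- catch_pad (a point): Centre of the ribbed pad on the catch plate: 85 mm long (x), 24 mm wide (y -60 to -36 mm), top at height 32 mm when up, centred at x = -52, y = -48 mm, so 48 mm beside the bolt's line. Pressed anywhere along its length the plate tips towards the bolt: fully down this point sinks 5 mm (height 27 mm), the pad's outer edge 3 mm, its inner edge 7 mm. A finger may slide along it while pressing.
- catch_hinge (a point): Middle of the catch plate's hinge pin, which runs along x at y = -80 mm, height 27 mm. The steel plate, 95 mm long (x -100 to -5 mm) and 54 mm wide (y -80 to -26 mm), lies parallel to the bolt; its free long edge faces the bolt. Hinge ears 4 mm thick, up to height 33 mm, stand at x = -105 and 0 mm.
- bolt (a joint): Travel of the bolt in m: 0 withdrawn, 0.036 fully home in the keeper (end stop). It drags with about 1.5 N and stays where it is left. With the catch up it can move only 2 to 3 mm.
- catch (a joint): Tilt of the catch plate in rad: 0 fully up (its tongue sits in one of the bolt's two notches and locks the bolt, withdrawn or home), 0.16 fully down on its stop (bolt free to slide). The tongue is clear of the bolt above about 0.07; between the two notches a catch let go rests under the bolt at about 0.07. A spring lifts it: about 4 to 7 N on the pad hold it fully down.
- lid (a joint): Opening of the lid in rad: 0 shut. It starts shut and is to stay shut.
- wash_bottle: Blue squeeze wash bottle, 62 mm across, 165 mm tall, standing on the bench beside the case; origin at the centre of its underside. Leave alone.
- tube_rack: White rack of eight red-capped tubes, 60 x 110 x 73 mm, on the bench beside the case; origin at the centre of its underside. Leave alone.
- dish_stack: Stack of three culture dishes, 72 mm across, 45 mm high, on the bench beside the case; origin at the centre of its underside. Leave alone.
- medium_bottle: Bottle with a red cap, 64 mm across, 135 mm tall, on the bench beside the case; origin at the centre of its underside. Leave alone.

How it is judged:
By the outcome, as a careful person would: the job done as asked, in the order asked, and still so for the second after the job is handed in, with the robot touching nothing.
It also fails if it takes over 32 s, if anything falls off the work surface, if the arm or the gripper's body presses on something with over 40 N, if the wrist force passes 120 N, or if a joint passes its speed limit or range.

## Working session

There is one attempt and no reset: what is moved stays moved. The work goes in short steps, Python scripts to look and compute and a tool call to move; the robot and the scene stay as the last step left them, time stands still between calls to the robot, and variables do not carry over. Pictures are saved under pics/ and viewed, about 8 in all and at most 12, crops included, and the job is handed in when it is done.

Besides the shell and the picture viewer there is one more tool, called after ">>>" as a command line: name --argument value ..., lists and objects as JSON in quotes. drive_tool: Moves the arm, as the interface text tells. Its arguments: {"type":"object","properties":{"commands":{"type":"array"},"newtons":{"type":"number"}},"required":["commands"]}

```bash
mkdir -p pics; python3 - <<'E'
from bench import get_obs,camera
import cv2,pickle
o=get_obs();print(o)
for n in("scene","side","wrist"):
    c=camera(n);cv2.imwrite(f"pics/{n}0.png",c["img"]);pickle.dump(c,open(f"pics/{n}0.pkl","wb"))
    print(n,c["fx"],c["cx"],c["cy"],c["R"].round(3).tolist(),c["t"])
E
```

```text
{'time': 0.0, 'joint_positions': array([ 1.17439123e+00,  1.24500379e-01,  1.65167969e+00, -2.73274695e-05,
        1.36747521e+00, -8.25729298e-02]), 'qvel': array([ 0.00077318,  0.00064567, -0.00253253,  0.00015806, -0.00070745,
       -0.00048656]), 'tau': array([-9.02565243e-04, -4.17614865e+01, -3.59926987e+01,  7.73282954e-02,
        4.92539210e-02, -1.87661863e-04]), 'position': array([200.57533579, 618.01624083, 403.48633334]), 'ee_rot': array([-3.13953485e+00, -1.43461526e-04,  2.82776588e+00]), 'wrist_force': array([ 0.53261989, -0.1945839 ,  0.42530993]), 'moment': array([0.03850574, 0.04423267, 0.07858883]), 'finger_gap': 94.96663593471334}
scene 496.758454321778 317.2730546771801 190.36863061495498 [[0.314, 0.95, 0.003], [0.757, -0.248, -0.605], [-0.574, 0.192, -0.796]] [-214.79635789 -328.94729379 1768.42023522]
side 383.689074784707 320.5956677624088 206.19023276080333 [[-0.969, -0.246, 0.005], [-0.138, 0.526, -0.839], [0.204, -0.814, -0.543]] [576.48485838 160.96217072 788.3292666 ]
wrist 328.7899326703267 317.7679179088435 197.69322050626744 [[0.31, 0.951, -0.002], [0.917, -0.298, 0.265], [0.251, -0.084, -0.964]] [-648.22550077  -29.49663745  390.8881914 ]
```

View pics/scene0.png

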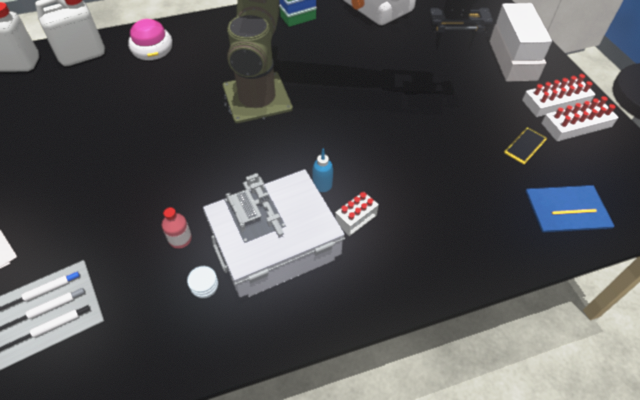

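View pics/wrist0.png

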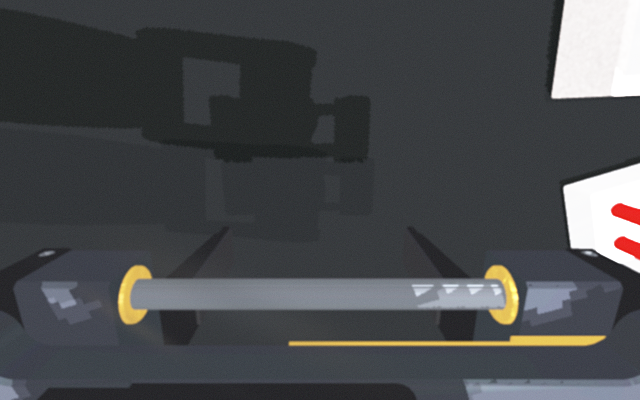

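The scene picture shows the case's lid with corners near (205,207), (306,173), (342,238) and (228,272), and the bolt and catch around (255,205). The wrist view only shows the rack and the case edge.

```bash
python3 - <<'E'
import cv2
a=cv2.imread("pics/scene0.png")[155:305,190:390];cv2.imwrite("pics/sc.png",cv2.resize(a,None,fx=4,fy=4,interpolation=cv2.INTER_CUBIC))
E
```

```text
(no output)
```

View pics/sc.png

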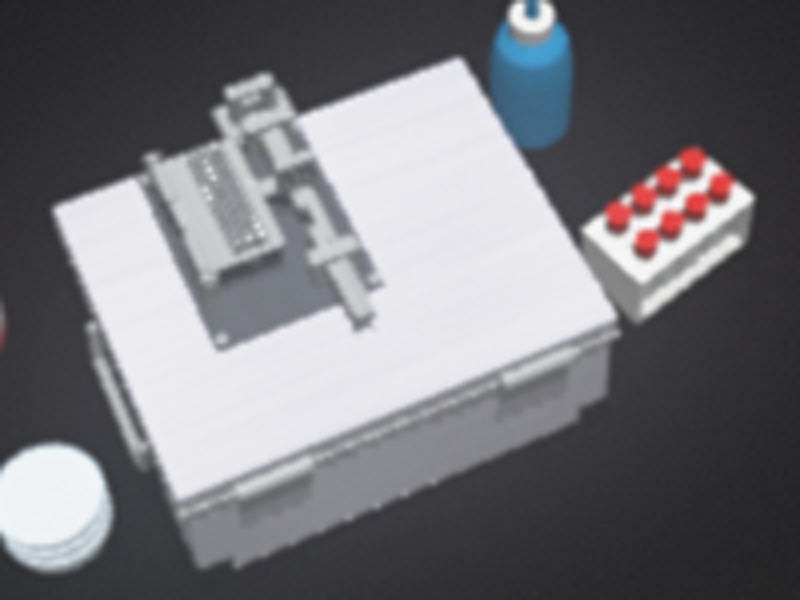

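View pics/side0.png

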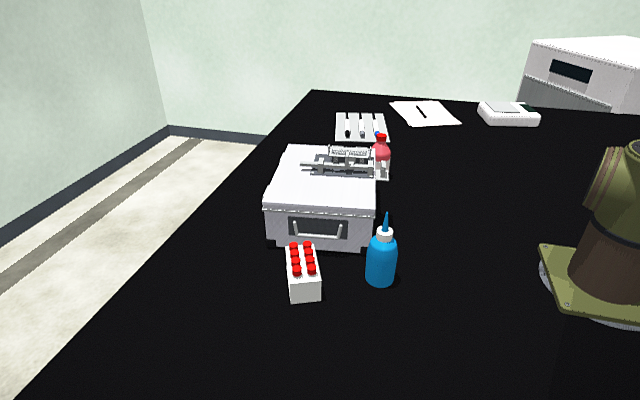

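The crop shows the bolt withdrawn, the tab near crop (312,200) and the catch on the left (-y) side. The keeper faces the robot, so case +x points away from it. The side view shows the lid's near edge from about (265,208) to (376,210). Next I'll fit the pose.

```bash
cat > h.py <<'E'
import numpy as np,pickle
from scipy.optimize import least_squares
def proj(c,X):
    p=np.atleast_2d(X)@np.array(c["R"]).T+np.array(c["t"]);return np.c_[c["fx"]*p[:,0]/p[:,2]+c["cx"],c["fy"]*p[:,1]/p[:,2]+c["cy"]]
def world(q,P):
    P=np.atleast_2d(np.array(P,float));c,s=np.cos(q[2]),np.sin(q[2])
    return np.c_[q[0]+c*P[:,0]-s*P[:,1],q[1]+s*P[:,0]+c*P[:,1],130+P[:,2]]
def fit(obs,q0):
    f=lambda q:np.concatenate([(proj(c,world(q,P))-uv).ravel() for c,P,uv in obs])
    return least_squares(f,q0,loss="soft_l1")
E
python3 - <<'E'
from h import *
L=lambda n:pickle.load(open(f"pics/{n}0.pkl","rb"))
s,d=L("scene"),L("side")
C=[(-120,-150,0),(-120,150,0),(120,150,0),(120,-150,0)]
cr=lambda u,v:(190+u/4,155+v/4)
uv=np.array([cr(53,207),cr(462,57),cr(618,325),cr(180,500)])
r=fit([(s,C,uv)],[500,0,0]);print(r.x,r.fun.round(1))
r2=fit([(s,C,uv),(d,[C[1],C[2]],np.array([(376,209),(265,208)]))],r.x);print(r2.x,r2.fun.round(1))
print(proj(d,world(r.x,C)))
E
```

```text
[ 6.10412405e+02 -9.81365906e+01  1.26424718e-01] [ 0.1 -0.   0.3  0.2  0.5 -1.4 -1.   0.5]
[ 6.08458550e+02 -9.74484495e+01  1.35855904e-01] [-0.  -0.1 -0.3 -0.6  0.6 -2.7 -0.3  0.1  0.2 -0.1 -3.7 -6.7]
[[375.13323214 148.25979533]
 [374.58110194 208.80894182]
 [260.04170453 200.70520528]
 [287.61802947 143.44015176]]
```

```bash
cat >> h.py <<'E'
from scipy.spatial.transform import Rotation as Ro
def delta(o,tip,yaw):
    """turn (tool axes), then shift in tool axes after that turn, to bring fingertip midpoint to tip, tool x = -case x"""
    R0=Ro.from_euler('xyz',o["ee_rot"]);R1=Ro.from_euler('xyz',[np.pi,0,yaw+np.pi])
    tcp=np.array(tip)+[0,0,190]
    d=tcp-np.array(o["position"])
    return (R0.inv()*R1).as_rotvec().round(4),R1.inv().apply(d).round(1)
E
python3 - <<'E'
from h import *
from bench import get_obs
c=pickle.load(open("pics/wrist0.pkl","rb"));o=get_obs()
R0=Ro.from_euler('xyz',o["ee_rot"])
cc=-np.array(c["R"]).T@c["t"]
print("cam in tool",R0.inv().apply(cc-o["position"]),"\n",(R0.inv().as_matrix()@np.array(c["R"]).T).round(3))
q=[610,-98,.128]
t=world(q,[(-25,-24,170)])[0];print(t,delta(o,t,.128))
E
```

```text
cam in tool [74.63020072 -0.76558779 20.32346827] 
 [[-0.001 -0.964 -0.265]
 [ 1.    -0.001 -0.001]
 [ 0.    -0.265  0.964]]
[ 588.26813879 -124.99492931  300.        ] (array([-1.500e-03, -4.000e-04, -4.418e-01]), array([-289.6, -786.5,  -86.2]))
```

>>> drive_tool --commands '[[[0,0,-0.147,0,0,-29,0.24],[0,0,-0.147,0,0,-29,0.24],[0,0,-0.147,0,0,-29,0.24],[0,0,0,-16,-46,0,0.24],[0,0,0,-16,-46,0,0.24],[0,0,0,-16,-46,0,0.24],[0,0,0,-16,-46,0,0.24],[0,0,0,-16,-46,0,0.24],[0,0,0,-16,-46,0,0.24],[0,0,0,-16,-46,0,0.24],[0,0,0,-16,-46,0,0.24],[0,0,0,-16,-46,0,0.24]]]' --newtons 20

```text
time: 1.35
position: [404.4, 221.4, 490.3]
ee_rot: [-3.133, -0.004, -2.987]
wrist_force: [-0.1, 0.6, 0.5]
finger_gap: 35.9
```

```bash
python3 - <<'E'
from h import *
from bench import get_obs
o=get_obs();q=[610,-98,.128]
t=world(q,[(-25,-24,170)])[0];print(o["time"],o["finger_gap"],o["joint_positions"],delta(o,t,.128))
E
```

```text
1.35 35.94400872273172 [ 0.386029   -0.34608292  1.93972212 -0.00726376  1.5533506  -1.338868  ] (array([-0.0084, -0.0035,  0.0262]), array([-1.382e+02, -3.670e+02,  3.000e-01]))
```

Gap 35.9 as wanted. Continuing.

>>> drive_tool --commands '[[[-0.008,-0.003,0.026,0,0,0,0.24],[0,0,0,-17,-46,0,0.24],[0,0,0,-17,-46,0,0.24],[0,0,0,-17,-46,0,0.24],[0,0,0,-17,-46,0,0.24],[0,0,0,-17,-46,0,0.24],[0,0,0,-17,-46,0,0.24],[0,0,0,-17,-46,0,0.24],[0,0,0,-17,-46,0,0.24],[0,0,0,0,0,0,0.24],[0,0,0,0,0,0,0.24]]]'

```text
time: 2.45
position: [589.9, -135.2, 485.4]
ee_rot: [3.134, -0.001, -3.019]
wrist_force: [0.1, 0.4, 0.4]
finger_gap: 36.6
```

```bash
python3 - <<'E'
from h import *
from bench import get_obs,camera
import cv2
o=get_obs();q=[610,-98,.128]
t=world(q,[(-25,-24,170)])[0];print(o["time"],o["position"],o["ee_rot"],delta(o,t,.128))
for n in("wrist","scene"):
    c=camera(n);pickle.dump(c,open(f"pics/{n}1.pkl","wb"));cv2.imwrite(f"pics/{n}1.png",c["img"])
E
```

```text
2.45 [ 589.90814219 -135.17713647  485.37872821] [ 3.13356959e+00 -7.04966564e-04 -3.01896658e+00] (array([ 0.008 , -0.0007, -0.0054]), array([ 0.3, 10.3, -4.6]))
```

View pics/wrist1.png

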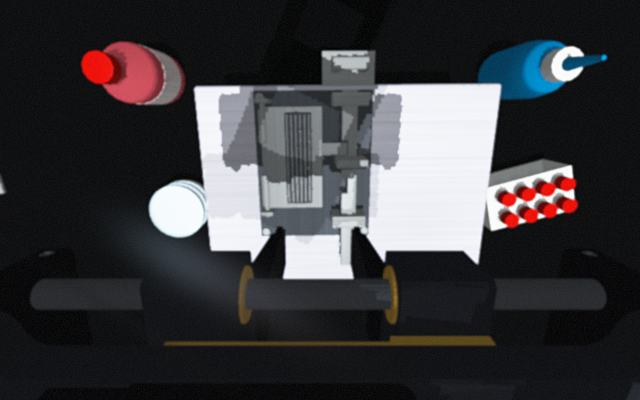

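Wrist view: the lid's front corners are at (195,86) and (500,84), with the keeper at about (348,68). The catch is on the left, the tab near (350,160) and the rear guide at (348,222). I'll zoom in to mark the features.

```bash
python3 - <<'E'
import cv2
a=cv2.imread("pics/wrist1.png")[40:280,190:510];cv2.imwrite("pics/wc.png",cv2.resize(a,None,fx=2.5,fy=2.5,interpolation=cv2.INTER_CUBIC))
E
```

```text
(no output)
```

View pics/wc.png

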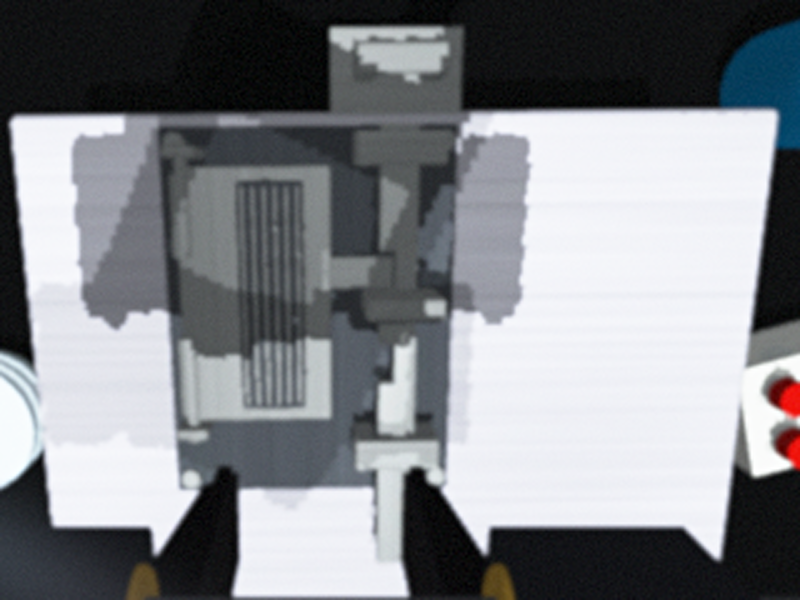

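```bash
python3 - <<'E'
from h import *
c=pickle.load(open("pics/wrist1.pkl","rb"))
cr=lambda p:(190+p[0]/2.5,40+p[1]/2.5)
P=[(-120,-150,0),(-120,150,0),(-94.5,-60,32),(-94.5,-36,32),(-9.5,-36,32),(-9.5,-60,32),(5,-16.5,28),(5,16.5,28),(17,16.5,28),(17,-16.5,28),(-46,-14,50),(-46,14,50)]
uv=np.array([cr(p) for p in[(12,117),(778,110),(238,181),(302,181),(305,407),(245,407),(355,443),(438,440),(438,468),(355,470),(364,320),(447,318)]])
r=fit([(c,P,uv)],[610,-98,.128]);print(r.x,(r.fun*2.5).reshape(-1,2).round(1).tolist())
s=pickle.load(open("pics/scene0.pkl","rb"))
C=[(-120,-150,0),(-120,150,0),(120,150,0),(120,-150,0)]
print(proj(s,world(r.x,C)).round(1))
E
```

```text
[ 6.09076231e+02 -1.00063030e+02  1.27580147e-01] [[-4.6, -4.5], [4.8, -1.8], [-2.4, -0.4], [0.9, -0.8], [0.4, 1.7], [-2.1, 2.1], [0.3, -2.3], [1.0, 0.1], [0.0, 0.7], [0.2, -0.6], [2.4, 3.0], [-1.1, 4.4]]
[[202.5 206.6]
 [304.9 169.3]
 [344.2 234.6]
 [233.1 280.3]]
```

Pose is (609, -100), yaw 0.128, and the two views agree within 1–2 mm. Aligning and descending.

```bash
python3 - <<'E'
from h import *
from bench import get_obs
o=get_obs();q=[609.1,-100,.1275]
for h in(60,33):print(delta(o,world(q,[(-25,-24,h)])[0],q[2]))
E
```

```text
(array([ 0.0075, -0.0006, -0.0031]), array([  1.1,   7.4, 105.5]))
(array([ 0.0075, -0.0006, -0.0031]), array([  1.1,   7.4, 132.5]))
```

>>> drive_tool --commands '[[[0.0075,0,-0.003,1,7.5,0,0.24],[0,0,0,0,0,30,0.24],[0,0,0,0,0,30,0.24],[0,0,0,0,0,25,0.24],[0,0,0,0,0,15,0.24],[0,0,0,0,0,0,0.24]]]'

```text
time: 3.15
position: [585.5, -116.1, 387.3]
ee_rot: [-3.139, 0.008, -3.003]
wrist_force: [-0.5, -0.3, -0.7]
finger_gap: 36.0
```

```bash
python3 - <<'E'
from h import *
from bench import get_obs,camera
import cv2
o=get_obs();q=[609.1,-100,.1275]
for h in(36,):print(o["time"],o["finger_gap"],o["wrist_force"],delta(o,world(q,[(-25,-24,h)])[0],q[2]))
A=[]
for n,(u,v) in(("scene",(200,160)),("side",(265,110))):
    c=camera(n);pickle.dump(c,open(f"pics/{n}2.pkl","wb"));A.append(cv2.resize(c["img"][v:v+90,u:u+120],None,fx=6,fy=6,interpolation=cv2.INTER_CUBIC)[:540])
cv2.imwrite("pics/v2.png",cv2.resize(np.hstack(A),(800,300)))
E
```

```text
3.15 36.0365238384877 [-0.46932677 -0.30959876 -0.71432593] (array([-0.003 ,  0.0076,  0.0115]), array([ -0.4, -11.1,  31.3]))
```

View pics/v2.png

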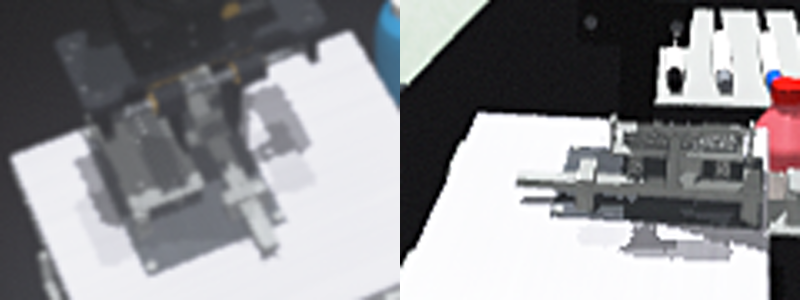

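The picture shows the fingers hovering above the lid hardware. There is an 11 mm lateral offset in the measured pose, so I'll correct it before going lower.

>>> drive_tool --commands '[[[-0.003,0.0076,0.0115,-0.5,-11,0,0.24],[0,0,0,0,0,0,0.24],[0,0,0,0,0,10,0.24],[0,0,0,0,0,0,0.24],[0,0,0,0,0,0,0.24]]]'

```text
time: 3.75
position: [589.7, -129.1, 385.7]
ee_rot: [-3.136, 0.012, -3.016]
wrist_force: [0.0, -0.3, -0.1]
finger_gap: 36.2
```

```bash
python3 - <<'E'
from h import *
from bench import get_obs,camera
import cv2
o=get_obs();q=[609.1,-100,.1275]
for h in(36,):print(o["time"],o["finger_gap"],o["wrist_force"],delta(o,world(q,[(-25,-24,h)])[0],q[2]))
c=camera("wrist");cv2.imwrite("pics/w3.png",cv2.resize(c["img"][:340,150:550],None,fx=1.75,fy=1.75))
E
```

```text
3.75 36.18120922539248 [ 0.04566615 -0.32717255 -0.10601415] (array([-0.0058,  0.0122, -0.0021]), array([ 2.1,  2.4, 29.7]))
```

View pics/w3.png

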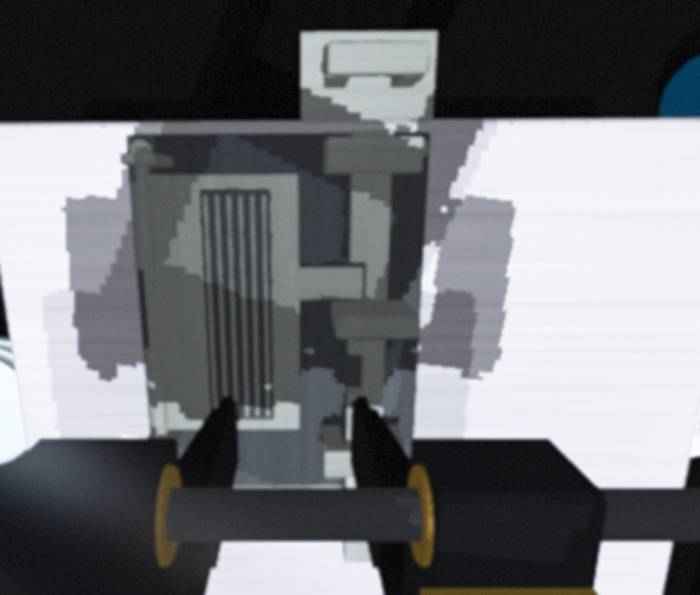

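Fingertips show at crop (228,400) and (362,400), the left one heading for the pad and the right one behind the tab, which matches my tool model. Continuing down.

>>> drive_tool --commands '[[[-0.006,0.012,0,2,2,8,0.24],[0,0,0,0,0,10,0.24],[0,0,0,0,0,0,0.24],[0,0,0,0,0,0,0.24]]]'

```text
time: 4.2
position: [587.0, -127.0, 364.9]
ee_rot: [3.14, -0.003, -3.016]
wrist_force: [-0.1, -0.5, -0.0]
finger_gap: 36.3
```

```bash
cat > st.py <<'E'
from h import *
from bench import get_obs
q=[609.1,-100,.1275]
o=get_obs();tip=Ro.from_euler('xyz',o["ee_rot"]).apply([0,0,190])+o["position"]-[q[0],q[1],130]
Rc=Ro.from_euler('z',q[2]).inv()
print(round(o["time"],2),"tip in case",Rc.apply(tip).round(1),"F",Rc.apply(o["wrist_force"]).round(1),"M",o["moment"].round(2),"gap",o["finger_gap"],"turn err",delta(o,[0,0,0],q[2])[0])
E
python3 st.py
```

```text
4.2 tip in case [-25.8 -23.6  44.9] F [-0.2 -0.5 -0. ] M [0.03 0.01 0.03] gap 36.25593032811427 turn err [ 0.0017 -0.0027 -0.002 ]
```

>>> drive_tool --commands '[[[0,0,0,0,0,6,0.24],[0,0,0,0,0,6,0.24],[0,0,0,0,0,0,0.24],[0,0,0,0,0,0,0.24]]]'

```text
time: 4.6
position: [587.1, -126.9, 352.1]
ee_rot: [3.14, -0.002, -3.016]
wrist_force: [-0.3, 1.0, 1.4]
finger_gap: 36.0
```

```bash
python3 st.py
```

```text
4.6 tip in case [-25.7 -23.6  32.1] F [-0.2  1.   1.4] M [ 0.07  0.05 -0.02] gap 36.01210943208735 turn err [ 0.0014 -0.0024 -0.0018]
```

>>> drive_tool --commands '[[[0,0,0,0,0,3,0.24],[0,0,0,0,0,0,0.24]]]'

```text
time: 4.8
position: [587.3, -126.9, 349.8]
ee_rot: [3.14, -0.002, -3.016]
wrist_force: [-0.6, -0.2, 1.9]
finger_gap: 35.8
```

```bash
python3 st.py
```

```text
4.8 tip in case [-25.4 -23.6  29.8] F [-0.6 -0.1  1.9] M [ 0.06  0.29 -0.  ] gap 35.75154686667823 turn err [ 0.0014 -0.0017 -0.0019]
```

>>> drive_tool --commands '[[[0,0,0,0,0,2.5,0.24],[0,0,0,0,0,1,0.24]]]'

```text
time: 5.0
position: [587.4, -126.8, 347.3]
ee_rot: [3.14, -0.001, -3.016]
wrist_force: [-2.4, 1.6, 2.9]
finger_gap: 36.3
```

```bash
python3 st.py
```

```text
5.0 tip in case [-25.2 -23.6  27.3] F [-2.2  1.9  2.9] M [ 0.09  0.34 -0.03] gap 36.309264489179284 turn err [ 0.0012 -0.001  -0.0019]
```

>>> drive_tool --commands '[[[0,0,0,0,0,2,0.24],[0,0,0,0,0,1,0.24]]]'

```text
time: 5.2
position: [587.5, -126.8, 346.6]
ee_rot: [3.141, -0.001, -3.016]
wrist_force: [-4.8, 1.1, 7.4]
finger_gap: 36.5
```

```bash
python3 st.py
```

```text
5.2 tip in case [-25.1 -23.7  26.6] F [-4.6  1.7  7.4] M [ 0.14  0.76 -0.09] gap 36.49673808990694 turn err [ 0.0009 -0.001  -0.002 ]
```

At the stop (26.6 mm, force up to 7.4 N). Next I'll slide while keeping a downward bias in every row.

>>> drive_tool --commands '[[[0,0,0,4,0,2,0.24],[0,0,0,4,0,2,0.24]]]'

```text
time: 5.4
position: [581.8, -127.5, 346.7]
ee_rot: [-3.14, 0.013, -3.016]
wrist_force: [3.6, 1.8, 5.8]
finger_gap: 36.3
```

```bash
python3 st.py
```

```text
5.4 tip in case [-28.1 -24.1  26.7] F [3.8 1.3 5.8] M [ 0.34 -0.67  0.07] gap 36.33676745840438 turn err [-0.0014  0.0126 -0.0014]
```

>>> drive_tool --commands '[[[0,0.008,0,5,0,3,0.24],[0,0.005,0,5,0,3,0.24],[0,0,0,5,0,3,0.24]]]'

```text
time: 5.7
position: [572.1, -128.7, 346.7]
ee_rot: [-3.135, 0.03, -3.015]
wrist_force: [4.9, 4.4, 7.2]
finger_gap: 36.1
```

```bash
python3 st.py
```

```text
5.7 tip in case [-34.8 -25.   26.8] F [5.4 3.8 7.2] M [ 0.66 -0.98  0.09] gap 36.107404970413974 turn err [-0.0064  0.0296 -0.0005]
```

>>> drive_tool --commands '[[[-0.006,0.03,0,3,0,3,0.24],[-0.003,0.02,0,3,0,3,0.24]]]'

```text
time: 5.9
position: [569.6, -129.4, 346.7]
ee_rot: [-3.139, -0.0, -3.014]
wrist_force: [6.0, 1.7, 6.0]
finger_gap: 36.0
```

```bash
python3 st.py
```

```text
5.9 tip in case [-43.  -24.6  26.7] F [6.2 0.9 6. ] M [ 0.3  -1.23  0.1 ] gap 36.00568696214019 turn err [-0.0026 -0.0004 -0.0001]
```

The tip has passed the 2–3 mm lock range with low force, so the bolt is sliding. Continuing.

>>> drive_tool --commands '[[[0,0.008,0,5,0,3,0.24],[0,0.008,0,5,0,3,0.24],[0,0.008,0,5,0,3,0.24],[0,0.008,0,5,0,3,0.24]]]'

```text
time: 6.3
position: [557.0, -130.8, 346.7]
ee_rot: [-3.133, 0.008, -3.013]
wrist_force: [4.6, 4.2, 6.1]
finger_gap: 36.3
```

```bash
python3 st.py
```

```text
6.3 tip in case [-54.1 -25.6  26.7] F [5.1 3.6 6.1] M [ 0.51 -1.    0.05] gap 36.30739737953715 turn err [-0.0088  0.0082  0.0007]
```

>>> drive_tool --commands '[[[-0.008,0.012,0,5,0,3,0.24],[-0.003,0.01,0,5,0.5,3,0.24],[-0.003,0.01,0,5,0.5,3,0.24],[-0.003,0.01,0,5,0,3,0.24]]]'

```text
time: 6.7
position: [543.9, -132.9, 346.6]
ee_rot: [-3.138, 0.006, -3.012]
wrist_force: [5.1, 3.3, 6.1]
finger_gap: 36.1
```

```bash
python3 st.py
```

```text
6.7 tip in case [-67.7 -25.1  26.6] F [5.5 2.6 6.1] M [ 0.45 -1.01  0.05] gap 36.12612553082002 turn err [-0.0039  0.0061  0.0018]
```

>>> drive_tool --commands '[[[-0.003,0.008,0,4,0,3,0.24],[-0.003,0.008,0,4,0,3,0.24]]]'

```text
time: 6.9
position: [540.0, -133.7, 346.7]
ee_rot: [-3.139, 0.014, -3.013]
wrist_force: [15.0, 3.5, 2.3]
finger_gap: 35.8
```

```bash
python3 st.py
```

```text
6.9 tip in case [-70.1 -25.1  26.8] F [15.3  1.5  2.3] M [ 0.52 -2.59 -0.14] gap 35.84503009163543 turn err [-0.0022  0.0144  0.0011]
```

>>> drive_tool --commands '[[[0,0.005,0,4,0,3,0.24]]]'

```text
time: 7.0
position: [538.4, -133.8, 346.7]
ee_rot: [-3.138, 0.023, -3.014]
wrist_force: [11.2, 7.0, 4.1]
finger_gap: 36.0
```

```bash
python3 st.py
```

```text
7.0 tip in case [-69.9 -25.1  26.8] F [12.   5.5  4.1] M [ 0.97 -1.78 -0.29] gap 35.98684164576709 turn err [-0.0032  0.0234  0.0001]
```

It's blocked with Fx at 12–15 N, near the expected end stop. One firmer push, then a look before releasing.

>>> drive_tool --commands '[[[0,0.015,0,3,0,4,0.24],[0,0.01,0,3,0,4,0.24]]]'

```text
time: 7.2
position: [537.8, -133.6, 346.7]
ee_rot: [-3.136, 0.027, -3.016]
wrist_force: [6.4, 6.2, 10.4]
finger_gap: 35.9
```

```bash
python3 st.py; python3 - <<'E'
from h import *
from bench import camera
import cv2
c=camera("wrist");pickle.dump(c,open("pics/w4.pkl","wb"));cv2.imwrite("pics/w4.png",cv2.resize(c["img"][:300,180:480],None,fx=2,fy=2,interpolation=cv2.INTER_CUBIC))
q=[609.1,-100,.1275]
for n,p in(("tab home",[(-90,-14,50),(-90,14,50),(-82,14,50)]),("lidfront",[(-120,-150,0),(-120,150,0)]),("keeper",[(-141,-16.5,29),(-141,16.5,29)]),("guide",[(-112,-16.5,28),(-100,16.5,28)])):print(n,((proj(c,world(q,p))-[180,0])*2).round(0).tolist())
E
```

```text
7.2 tip in case [-69.8 -25.2  26.8] F [ 7.1  5.3 10.4] M [ 0.96 -0.92 -0.21] gap 35.876423826041474 turn err [-0.0051  0.0272 -0.0022]
tab home [[325.0, 457.0], [444.0, 457.0], [441.0, 488.0]]
lidfront [[-142.0, 300.0], [873.0, 297.0]]
keeper [[313.0, 231.0], [448.0, 230.0]]
guide [[311.0, 346.0], [436.0, 390.0]]
```

View pics/w4.png

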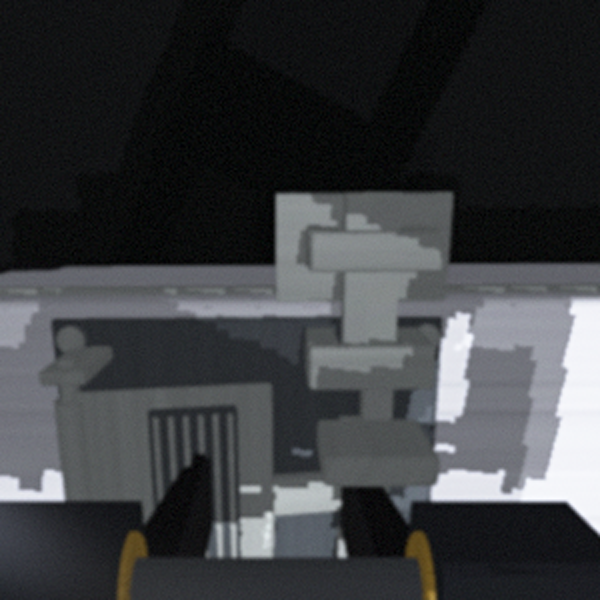

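The tab's top face spans about (320–440, 457–485), against a prediction of 457–488 for home, and the bolt reaches through to the keeper. So the bolt is home. Now lift straight up to let the catch rise, then back off.

>>> drive_tool --commands '[[[0,0,0,0,0,-2,0.24],[0,0,0,0,0,-3,0.24],[0,0,0,0,0,-3,0.24],[0,0,0,-3,0,-5,0.24],[0,0,0,-3,0,-10,0.24],[0,0,0,0,0,-20,0.24],[0,0,0,0,0,-40,0.24],[0,0,0,-10,0,-45,0.24],[0,0,0,-20,0,-40,0.24],[0,0,0,-30,0,0,0.24],[0,0,0,0,0,0,0.24],[0,0,0,0,0,0,0.24]]]'

```text
time: 8.45
position: [600.5, -125.0, 523.1]
ee_rot: [-3.137, 0.023, -3.017]
wrist_force: [-0.2, -0.2, -0.2]
finger_gap: 35.8
```

```bash
python3 st.py; python3 - <<'E'
from h import *
from bench import camera
import cv2
c=camera("wrist");pickle.dump(c,open("pics/w5.pkl","wb"));cv2.imwrite("pics/w5.png",cv2.resize(c["img"][30:280,190:510],None,fx=2.5,fy=2.4,interpolation=cv2.INTER_CUBIC))
q=[609.1,-100,.1275]
for n,p in(("tab home +x top",[(-82,-14,50),(-82,14,50)]),("lidfront",[(-120,-150,0),(-120,150,0)]),("pad up",[(-94.5,-60,32),(-94.5,-36,32),(-9.5,-36,32),(-9.5,-60,32)]),("pad .07",[(-94.5,-60,30.6),(-94.5,-36,29),(-9.5,-36,29),(-9.5,-60,30.6)])):print(n,((proj(c,world(q,p))-[190,30])*[2.5,2.4]).round(0).tolist())
E
```

```text
8.45 tip in case [ -7.3 -24.6 203.2] F [-0.3 -0.2 -0.2] M [ 0.07 -0.    0.02] gap 35.834572461444594 turn err [-0.0044  0.0234 -0.0031]
tab home +x top [[350.0, 176.0], [425.0, 176.0]]
lidfront [[25.0, 86.0], [738.0, 83.0]]
pad up [[232.0, 145.0], [293.0, 144.0], [296.0, 348.0], [239.0, 348.0]]
pad .07 [[232.0, 145.0], [293.0, 145.0], [296.0, 346.0], [239.0, 347.0]]
```

View pics/w5.png

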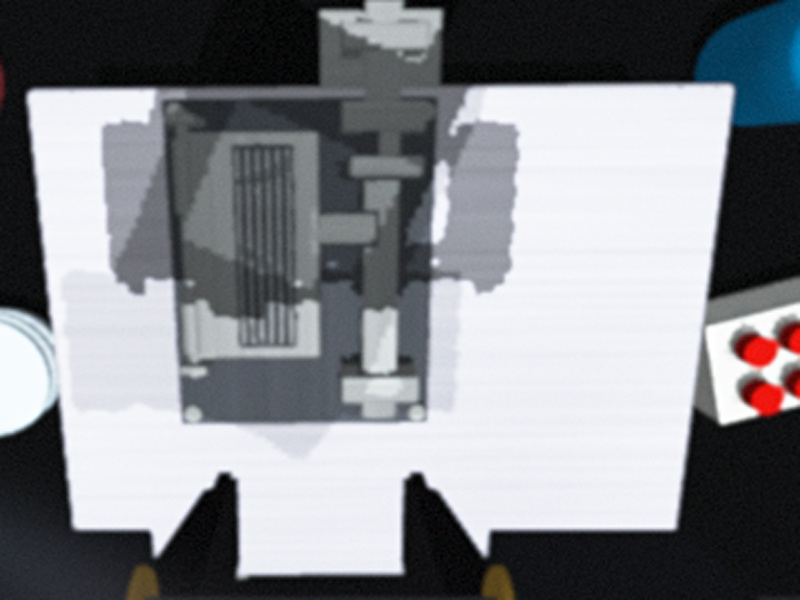

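The tab's +x edge is at row ~178 (home predicted 176) and the bolt end sticks out past the keeper. The catch tongue shows in the notch, overlapping the bolt edge as it did at the start, and the lid edges match the original pose. One last side-view comparison of the catch height, before against after.

```bash
python3 - <<'E'
from h import *
from bench import camera
import cv2
a=cv2.imread("pics/side0.png");b=camera("side")["img"]
f=lambda i:cv2.resize(i[135:195,285:405],(790,295),interpolation=cv2.INTER_CUBIC)[:,:]
cv2.imwrite("pics/s6.png",np.vstack([f(a),f(b)]))
E
```

```text
(no output)
```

View pics/s6.png

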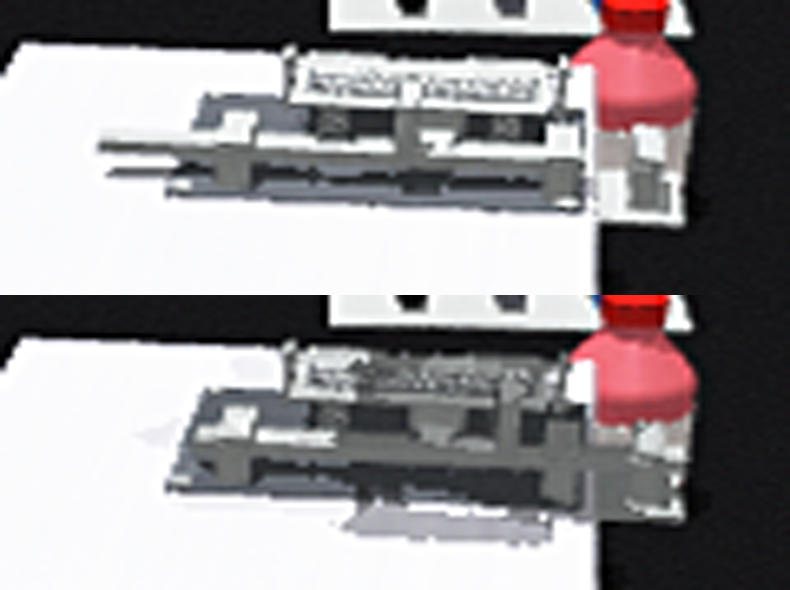

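Before and after, the catch plate's free edge is at the same height (rows ~103 and ~398−295). The bolt now runs through the keeper, and the case and red bottle haven't moved. Handing in.

```bash
python3 -c "
from bench import hand_in;print(hand_in())"
```

```text
the job is handed in; nothing more can be done
None
```

The lid is bolted: the bolt is home in the keeper and the catch has sprung up to lock it. I handed the job in at about 8.5 s of the 32 s allowed.

**What I did:** One fingertip pressed the catch pad down to its stop, at about 27 mm height. I kept it pressed while sliding both fingers toward -x, so the other fingertip pushed the tab home. Then I lifted straight up and moved the hand clear.

**Checks that agreed:**
- **Bolt:** the push stopped against a block at about 15 N. The tab's image position matches home to within about 1 mm, and the bolt end shows beyond the keeper.
- **Catch:** its tongue sits in the bolt's notch, and the plate edge is at the same height in the side view as at the start.
- **Surroundings:** the case and lid are where they were. The labware in the last pictures shows no sign of having moved. The wrist force at the end was about 0.

**Checks that disagreed or were weaker:**
- The fingertip stopped at x = -70 mm where I expected -72 mm. I put that down to pose error and slight tool tilt, since the pictures show the bolt home.
- The downward force dropped briefly to 2.3 N as the bolt reached its stop. The fingertip stayed at 26.8 mm throughout, so I take the catch to have stayed down.
- Catch height was judged from pictures only; there was no direct joint reading.

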